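Brush out the scale trap and hold its cover home

ROBOT

A 7-joint arm with a two-finger parallel gripper is mounted at the origin on a cart in front of the work surface, level with it; the furniture and walls round the work are solid. World frame = base frame: x ahead of the robot, y to its left, z up, the work surface at z = 0. Lengths are in m, angles in rad, forces in N, time in s.
With the tool pointing down it reaches from about 0.4 to 0.85 m from the base axis. Payload 4.4 kg.
Tool frame: the origin (TCP) lies midway between the tips of the shut fingers; the grasp point (between the pads) lies 19 mm behind it (arm.tcp_to_grasp is the distance from the TCP to the grasp point, in m); z points along the fingers, y is the line along which they close (so a half turn about z gives the same grasp; the last joint's range is limited). The gripper opens to 94 mm and grips with 3 to 60 N. Pads are 16 mm wide; open, the fingers measure 119 mm over their backs; the gripper's body (75 mm by 177 mm) begins 78 mm behind the grasp point.
Start: joints at [-1.188, 0.628, 0.038, 1.517, -0.027, 0.996, -0.02], TCP at [0.282, 0.586, 0.205] pointing down, gripper open.
Joint ranges: [-3.06, 3.06], [-0.37, 2.12], [-1.25, 1.32], [0.18, 2.47], [-1.1, 4.24], [0.23, 1.98], [-2.94, 2.94]. Speed limits (rad/s): [2.57, 2.57, 3.14, 3.14, 3.14, 3.14, 3.14].

INTERFACE

Orientations are given as a rotation vector (axis times angle).
In Python, from plant import arm gives the robot as it stands.
- The arm moves only by the shell command python3 -m handwheel 'ROWS' [FORCE]. ROWS is JSON, one flat list of numbers, 5 for each row, row after row: the shift along the tool's x, y, z in mm, then the turn about the tool's z in rad, then the opening, from 0 (shut) to 1 (fully open). A call has exactly 10 rows; each row shifts and turns the commanded pose from where the row before left it, along the tool's axes as they then stand; what a row does not reach is not made up. A row lasts 1/10 s, in which the tool goes at most 50 mm and 8.59 degrees, less where a joint would pass 70% of its speed; a pose out of reach is approached as far as the arm can. A call is refused whole if a number of a shift passes 50 or a number of a turn 0.15, either way. A call with a gripper value outside its range is refused whole. The fingers move at their own pace and stop on an object; FORCE is the grip in N (left out, the last holds). Time passes only in rows, so rows that do not move let the fingers close, or fill a call up. It gives the time, the measured TCP pose, the force, the opening and the grip force at its end, in the units of the state.
- arm.read_state(): the state, without advancing time (a new reading comes with each control period).
- arm.get_image(name): name is "scene" or "top"; returns the picture (384x512x3 uint8, red, green, blue); there is no depth.
- arm.camera_model(name): a dict with "mtx" (3x3 intrinsics, pixels), "distortion" ([k1, k2, p1, p2, k3] as OpenCV has them; the pictures are not rectified), "view" (4x4, takes a point from world to camera coordinates). Camera axes: x right, y down, z forward; pixel columns grow to the right and rows downward; lengths in m; the calibration is good to about 2 mm. A picture is of the moment at which its call begins. camera_model takes no time and is no camera call.
- arm.sign_off(): hands the job in; it is judged then, once.
The state is a dict: "t": time; "joints": joint angles; "joint_velocities": joint speeds; "tau": joint torques, N m; "position": TCP position; "orientation": TCP orientation; "ft_force": force on the tool from outside, world axes, zero at the start; "wrist_torque": the same for the moment, N m; "finger_gap": finger opening in m; "grip_force": force on a finger pad.
Only numpy, scipy, OpenCV 4.12 (cv2) and the standard library are available. Lean on these libraries where they do the work, as an engineer would, in place of code of your own. Each camera call takes 0.05 s, during which the arm holds its last target. There are 200 camera calls.

TASK

Clean the scale trap of the water unit on the bench: scrub its round well with the bottle brush that stands in it, two full strokes (up until the bristles reach the mouth of the well, and back down to the bottom, twice), then stand the brush head down in the clear tub and let go of it. After that turn the quarter-turn wing on the unit until it lines up with the slot in the hinged cover, swing the cover down over it, and press the cover fully home against its springy rubber seal. Finish while still pressing it down, so that I can lock the wing (the seal lifts the cover again if you let go), and do not disturb the mug, the yoghurt pot or the tape roll.

Things in the scene. Friction and masses are not known exactly. Their poses are not given: they have to be found in the camera images.
- water_unit: fixed low stainless-steel box, 220 x 180 x 115 mm (x, y, z), gauge and louvres on its +y face, toward the robot; its x axis points to the robot's left. Origin: centre of its underside; z up. Along the middle (y = 0) of its flat top lie the wing (x = -55 mm), the round well (x = +25 mm) and the cover's hinge (x = +88 mm). Steel seat strips 4 mm high border the cover's place.
- well_mouth (a point): centre of the well's mouth, level with the unit's flat top (115 mm above the bench); z up. The well is upright, 47 mm bore, 97 mm deep. A black rubber ring, 73 mm outside diameter and 9 mm high, surrounds the mouth
- brush_grip (a point): grip point on the brush's axis, 145 mm above its foot; z runs along the brush away from the bristles. Brush: 200 mm long, about 60 g; pale bristle head 41 mm across and 58 mm long (rigid core 36 mm), wire stem, round white handle 16 mm across from 95 to 185 mm above the foot, wire loop on top. It starts upright and loose in the well
- brush_tip (a point): foot of the brush: centre of the flat lower end of the bristle head; z along the brush to the handle. It starts on the well's floor; raised 40 mm, the bristles reach the mouth. Lower than 14 mm above the well's floor counts as down at the bottom, higher than 32 mm as drawn up
- tub: loose open tub of clear plastic, 72 x 109 x 92 mm (x, y, z), walls and floor 2 mm, inside 64 x 102 mm and 90 mm deep, about 150 g. Origin: centre of its underside; z up
- wing (a joint): angle of the wing about the vertical, rad, counter-clockwise from above positive. 0: along the unit's y axis, in line with the cover's slot; 1.57: along the unit's x axis, crossways. Starts at 0.6 to 1.5; turns from -1.6 to 1.6 with no stop or click at 0 and stays where left (friction about 0.05 N m). Within about 0.2 of 0 it passes the slot
- wing_grip (a point): centre of the wing: a dark steel bar 38 mm long, 10 mm thick, 18 mm high on a thin neck, its underside 16 mm and its top 34 mm above the unit's flat top. The point is half-way up the bar, on the turning axis; y runs along the bar, z up
- cover (a joint): opening angle of the cover, rad: 0 home on its seat, 1.57 upright. Starts at 1.6 to 1.75, limit 1.8. A stiff hinge keeps it at any angle (about 0.22 N m to move it, plus its weight, 0.19 N m at most). Below about 0.08 the seal pushes back; fully home needs roughly 10 N at the press point, and let go the cover rises to about 0.04
- cover_hinge (a point): middle of the hinge line, 6 mm above the unit's flat top. The line runs along the unit's y axis; open, the cover stands up from it; shut, it reaches towards the unit's -x
- cover_press (a point): place to press: on the middle line of the cover's outer face (its top when shut, its back when open), 105 mm from the hinge line; z points out of that face. Cover: steel sheet 4 mm thick, 150 mm wide, reaching 168 mm from the hinge line; slot 48 mm (along the hinge line) by 19 mm, centred 143 mm from the hinge line
- cover_edge (a point): outer end of the black pull tab (40 mm wide, 8 mm thick, 20 mm long) in the middle of the cover's free edge, 187 mm from the hinge line
- mug: bystander: white mug, 83 x 117 x 94 mm; origin at the centre of its underside
- yoghurt_pot: bystander: small round pot, 72 mm across and 72 mm high; origin at the centre of its underside
- tape_roll: bystander: roll of brown tape lying flat, 92 mm across and 48 mm high; origin at the centre of its underside

How it is judged:
On the way, in this order (a step that is already met when the one before it is completed fails the run):
1. the brush is drawn up in the well (horizontal distance between brush_tip and well_mouth below 0.02 m and z of brush_tip in the frame of water_unit above 0.05 m), for 0.02 s.
2. it is pushed down to the bottom of the well (horizontal distance between brush_tip and well_mouth below 0.02 m and z of brush_tip in the frame of water_unit below 0.032 m), for 0.02 s.
3. it is drawn up a second time (all of step 1), for 0.02 s.
4. it is pushed down to the bottom a second time (all of step 2), for 0.02 s.
5. the brush stands head down in the tub, let go (x of brush_tip in the frame of tub between -0.034 and 0.034 m and y of brush_tip in the frame of tub between -0.053 and 0.053 m and z of brush_tip in the frame of tub below 0.03 m and angle between brush_tip's own z axis and vertical below 0.9 rad and angle between tub's own z axis and vertical below 0.1 rad and contact force between the fingers and brush below 0.1 N), for 0.2 s.
6. the wing is turned in line with the slot while the cover is open (value of joint wing between -0.2 and 0.2 rad and value of joint cover above 0.3 rad), for 0.1 s.
At the end, for the whole second after the job is handed in: Cover home (under 0.015 rad, about 2.5 mm at its free edge), wing through its slot (within 0.2 rad), the robot still pressing the cover with over 3 N; brush let go in the upright tub, foot under 30 mm above the tub's underside, within 0.9 rad of upright; bystanders moved under 30 mm (all of step 5 and value of joint cover below 0.015 rad and contact force between any of the fingers, the arm and cover above 3 N and value of joint wing between -0.2 and 0.2 rad and linear speed of tub below 0.02 m/s); the arm keeps its last pose, push and grip.
It fails at once if the mug is pushed away or tipped (distance of mug from where it was at the start of the episode above 0.03 m or angle between mug's own z axis and vertical above 0.3 rad).
It fails at once if the yoghurt pot is pushed away or tipped (distance of yoghurt_pot from where it was at the start of the episode above 0.03 m or angle between yoghurt_pot's own z axis and vertical above 0.3 rad).
It fails at once if the tape roll is pushed away or tipped (distance of tape_roll from where it was at the start of the episode above 0.03 m or angle between tape_roll's own z axis and vertical above 0.3 rad).
It also fails if it takes over 64 s, if anything falls off the work surface, if the arm or the gripper's body presses on something with over 40 N, if the wrist force passes 120 N, or if a joint passes its speed limit or range.

## Working session

There is one attempt and no reset: what is moved stays moved. The work goes in short steps, Python scripts to look and compute and a shell command to move; the robot and the scene stay as the last step left them, time stands still between calls to the robot, and variables do not carry over. Pictures are saved under pics/ and viewed, at most 14 in all, crops included, and the job is handed in when it is done.

```bash
ls; mkdir -p pics
python3 - <<'E'
from plant import arm
import cv2
for n in("scene","top"):
    im=arm.get_image(n); cv2.imwrite(f"pics/{n}0.png",im[:,:,::-1])
    m=arm.camera_model(n); print(n,m)
print(arm.read_state(), arm.tcp_to_grasp)
E
```

```text
pics
scene {'mtx': array([[391.44987501,   0.        , 253.13729579],
       [  0.        , 391.44987501, 190.72515678],
       [  0.        ,   0.        ,   1.        ]]), 'distortion': array([-0.08538943,  0.        ,  0.        ,  0.        ,  0.        ]), 'view': array([[ 0.86349343, -0.50424944, -0.01056377, -0.46002035],
       [-0.39820678, -0.66874916, -0.62785821,  0.37607404],
       [ 0.30953264,  0.546358  , -0.77825605,  0.95117711],
       [ 0.        ,  0.        ,  0.        ,  1.        ]])}
top {'mtx': array([[430.25032128,   0.        , 252.58406863],
       [  0.        , 430.25032128, 203.58712595],
       [  0.        ,   0.        ,   1.        ]]), 'distortion': array([-0.02496222,  0.        ,  0.        ,  0.        ,  0.        ]), 'view': array([[-0.01684069, -0.99983506, -0.0068009 ,  0.09936343],
       [-0.99560897,  0.01739515, -0.09197932,  0.59824362],
       [ 0.09208245,  0.00522204, -0.99573769,  1.18845208],
       [ 0.        ,  0.        ,  0.        ,  1.        ]])}
{'t': 0.1, 'joints': array([-1.18778799,  0.62921012,  0.03845939,  1.51823716, -0.02700515,
        0.99630626, -0.01998747]), 'joint_velocities': array([-1.07309541e-04, -9.47157769e-04, -1.05345608e-04, -4.53017915e-03,
        6.01922538e-05,  8.27859579e-04, -5.64675247e-04]), 'tau': array([ 4.09955566e-03, -5.50775635e+01,  1.14725824e+00, -1.87112725e+01,
       -5.22191415e-02,  1.92398485e-02,  5.40393467e-05]), 'position': array([0.2817552 , 0.58511224, 0.20468441]), 'orientation': array([-6.99008946e-01, -3.06248211e+00,  2.52131098e-03]), 'ft_force': array([ 0.14216878,  0.36484014, -0.20382326]), 'wrist_torque': array([ 0.00160879, -0.01524114,  0.03435028]), 'grip_force': 0.0, 'finger_gap': 0.09417612892176332} 0.0188
```

View pics/scene0.png

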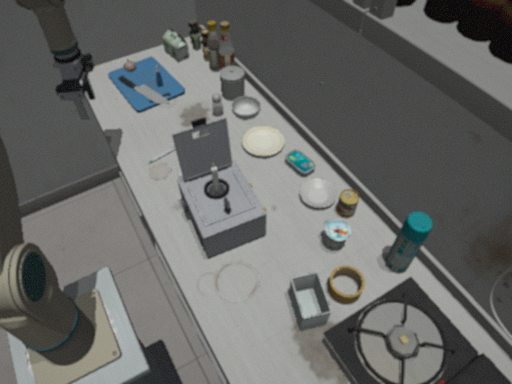

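View pics/top0.png

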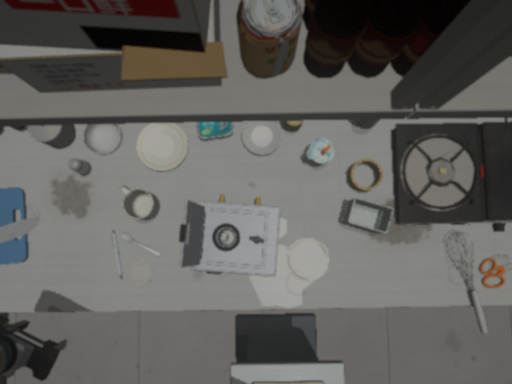

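```bash
cat > h.py <<'E'
import numpy as np, cv2
from plant import arm
from scipy.spatial.transform import Rotation as R
def ray(n,uv):
    m=arm.camera_model(n); p=cv2.undistortPoints(np.array(uv,float).reshape(-1,1,2),m["mtx"],m["distortion"])[:,0]
    V=m["view"]; c=-V[:3,:3].T@V[:3,3]
    return c,np.c_[p,np.ones(len(p))]@V[:3,:3]
def plane(n,uv,z):
    c,d=ray(n,uv); return c+d*((z-c[2])/d[:,2])[:,None]
def proj(n,P):
    m=arm.camera_model(n);V=m["view"]
    return cv2.projectPoints(np.array(P,float).reshape(-1,1,3),cv2.Rodrigues(V[:3,:3])[0],V[:3,3],m["mtx"],m["distortion"])[0][:,0]
def tri(ua,ub):
    c1,d1=ray("scene",ua);c2,d2=ray("top",ub);d1,d2=d1[0],d2[0]
    s=np.linalg.lstsq(np.c_[d1,-d2],c2-c1,rcond=None)[0]
    a,b=c1+s[0]*d1,c2+s[1]*d2; return (a+b)/2,np.linalg.norm(a-b)
def grab(n,f,x0,y0,w,h,k):
    im=arm.get_image(n)[:,:,::-1]; cv2.imwrite(f,cv2.resize(im[y0:y0+h,x0:x0+w],None,fx=k,fy=k,interpolation=cv2.INTER_CUBIC)); return im
E
python3 - <<'E'
from h import *
a=cv2.imread("pics/top0.png")[180:290,170:400];b=cv2.imread("pics/scene0.png")[110:250,165:275]
c=cv2.imread("pics/scene0.png")[255:345,275:375]
A=cv2.resize(a,None,fx=3.4,fy=3.4,interpolation=2)[:300]
B=cv2.resize(b,None,fx=2,fy=2,interpolation=2); C=cv2.resize(c,None,fx=3,fy=3,interpolation=2)
o=np.zeros((580,800,3),np.uint8); o[:A.shape[0],:A.shape[1]]=A
o[300:580,:220]=B; o[300:570,240:540]=C
o=cv2.convertScaleAbs(o,alpha=1.7); cv2.imwrite("pics/m1.png",o)
E
```

```text
(no output)
```

View pics/m1.png

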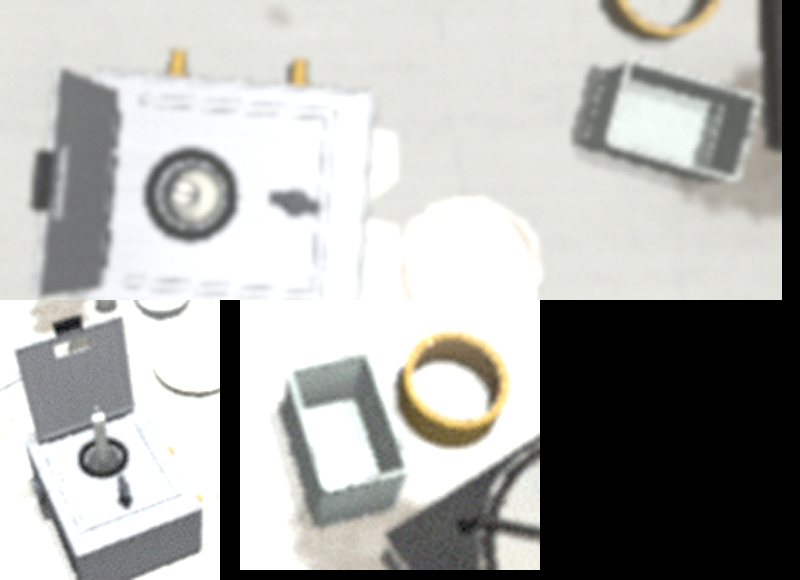

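Run:
```python
from h import *
np.set_printoptions(precision=4,suppress=True)
T=lambda L:np.array(L)/3.4+[170,180]
S=lambda L:(np.array(L)-[240,300])/3.+[275,255]
S2=lambda L:(np.array(L)-[0,300])/2.+[165,110]
w=plane("top",T([[191,195]]),.124)[0]; g=plane("top",T([[294,202]]),.149)[0]
print("well",w,"wing",g,np.linalg.norm(w-g))
print("well scene",plane("scene",S2([[103,456]]),.124))
print("wing scene",plane("scene",S2([[124,490]]),.149))
print("wing ends",plane("top",T([[271,197],[318,207]]),.147))
c=plane("top",T([[627,63],[760,97],[740,180],[608,148]]),.092);print("tub top",c,c.mean(0))
c=plane("scene",S([[290,372],[368,357],[404,472],[325,492]]),.092);print("tub sc",c,c.mean(0))
e=plane("top",T([[62,70],[372,92]]),.115);print("edge",e, np.linalg.norm(e[0]-e[1]))
b=tri(S2([[98,408]])[0],T([[182,196]])[0]);print("brush top",b)
t=tri(S2([[70,325]])[0],T([[42,180]])[0]);print("tab",t)
print("tab rough")
print("mug",plane("top",[[143,206]],.094),plane("scene",[[217,105]],.09))
print("yog",plane("top",[[320,152]],.072),"tape",plane("top",[[365,176]],.048))
```

```text
well [0.5045 0.1583 0.124 ] wing [0.4976 0.0802 0.149 ] 0.08235256270805374
well scene [[0.5063 0.1559 0.124 ]]
wing scene [[0.4964 0.0708 0.149 ]]
wing ends [[0.5017 0.0972 0.147 ]
 [0.4937 0.0624 0.147 ]]
tub top [[ 0.6028 -0.1843  0.092 ]
 [ 0.5741 -0.2881  0.092 ]
 [ 0.5092 -0.2694  0.092 ]
 [ 0.5361 -0.1668  0.092 ]] [ 0.5555 -0.2272  0.092 ]
tub sc [[ 0.5433 -0.171   0.092 ]
 [ 0.6061 -0.1928  0.092 ]
 [ 0.5721 -0.2875  0.092 ]
 [ 0.5104 -0.2691  0.092 ]] [ 0.558  -0.2301  0.092 ]
edge [[0.6027 0.2577 0.115 ]
 [0.5814 0.0185 0.115 ]] 0.24015483232051713
brush top (array([0.5052, 0.1568, 0.2221]), np.float64(0.00603753023784629))
tab (array([0.5152, 0.2418, 0.2965]), np.float64(0.004445074132080295))
tab rough
mug [[0.5924 0.3825 0.094 ]] [[0.6899 0.521  0.09  ]]
yog [[ 0.7352 -0.0992  0.072 ]] tape [[ 0.67   -0.2267  0.048 ]]
```

Top view: the ring is at pixel (226,237) and the wing at (256,239), lying crossways at about 1.43 rad. The tub is at about (368,217), the mug at (143,206) left of the cover, and the tape roll at (365,176). The two views agree on this: the wing is 82 mm from the well against 80 mm expected. First I lift and turn so the fingers close along the unit's y axis.

```bash
python3 -m handwheel '[0,0,-16,0.121,1, 0,0,-16,0.121,1, 0,0,-16,0.121,1, 0,0,-16,0.121,1, 0,0,-16,0.121,1, 0,0,-16,0.121,1, 0,0,-16,0.121,1, 0,0,-16,0.121,1, 0,0,-16,0.121,1, 0,0,-16,0.121,1]' 15
cat >> h.py <<'E'
def to(x,y,z,yaw=None):
    "shift in tool axes (mm) to a world TCP point; tool-y yaw error (rad about tool z) if asked"
    s=arm.read_state(); r=R.from_rotvec(s["orientation"]); M=r.as_matrix()
    print("t %.2f pos"%s["t"],s["position"].round(4),"F",s["ft_force"].round(1),"gap %.4f grip %.1f"%(s["finger_gap"],s["grip_force"]))
    print(" toolx",M[:,0].round(3),"tooly deg",np.degrees(np.arctan2(M[1,1],M[0,1])).round(1),"j7 %.2f"%s["joints"][6])
    print(" shift mm",(1000*M.T@(np.array([x,y,z])-s["position"])).round(1))
    if yaw is not None: 
        a=np.degrees(np.arctan2(M[1,1],M[0,1])); d=(a-yaw+90)%180-90; print(" turn",np.radians(d).round(3))
E
python3 -c "
from h import *
to(.505,.157,.36,-5)"
```

```text
t: 1.1
position: [0.2817, 0.5854, 0.3656]
orientation: [2.322, 2.116, -0.002]
ft_force: [0.2, -0.6, 1.3]
finger_gap: 0.0943
grip_force: 0.0
t 1.10 pos [0.2817 0.5854 0.3656] F [ 0.2 -0.6  1.3] gap 0.0943 grip 0.0
 toolx [ 0.093  0.996 -0.001] tooly deg -5.3 j7 -1.10
 shift mm [-405.8  262.     5.9]
 turn -0.006
```

```bash
python3 -m handwheel '[-41,26,0,0,1, -41,26,0,0,1, -41,26,0,0,1, -41,26,0,0,1, -41,26,0,0,1, -41,26,0,0,1, -40,26,0,0,1, -40,26,0,0,1, -40,27,0,0,1, -40,27,0,0,1]'
python3 -c "
from h import *
to(.505,.157,.36,-5)"
```

```text
t: 2.1
position: [0.5076, 0.1565, 0.3653]
orientation: [-2.316, -2.122, 0.0]
ft_force: [1.4, 0.5, -0.2]
finger_gap: 0.0942
grip_force: 0.0
t 2.10 pos [0.5076 0.1565 0.3653] F [ 1.4  0.5 -0.2] gap 0.0942 grip 0.0
 toolx [0.087 0.996 0.   ] tooly deg -5.0 j7 -0.25
 shift mm [ 0.2 -2.7  5.3]
 turn -0.0
```

```bash
python3 -m handwheel '[0,-2,-0,0,1, 0,0,30,0,1, 0,0,30,0,1, 0,0,30,0,1, 0,0,30,0,1, 0,0,30,0,1, 0,0,30,0,1, 0,0,20,0,1, 0,0,20,0,1, 0,0,0,0,1]'
python3 -c "
from h import *
to(.505,.157,.145,-5)
a=grab('top','pics/x.png',170,180,140,110,3);b=grab('scene','pics/y.png',150,100,130,160,3)
A=cv2.imread('pics/x.png');B=cv2.imread('pics/y.png');o=np.zeros((480,810,3),np.uint8);o[:330,:420]=A;o[:,420:]=B;cv2.imwrite('pics/m2.png',cv2.convertScaleAbs(o[:,:800],alpha=1.7))"
```

```text
t: 3.1
position: [0.5029, 0.1584, 0.1431]
orientation: [-2.315, -2.12, 0.008]
ft_force: [0.1, 0.0, -0.0]
finger_gap: 0.0939
grip_force: 0.0
t 3.10 pos [0.5029 0.1584 0.1431] F [ 0.1  0.  -0. ] gap 0.0939 grip 0.0
 toolx [ 0.087  0.996 -0.002] tooly deg -5.0 j7 -0.11
 shift mm [-1.2  2.2 -2. ]
 turn -0.0
```

View pics/m2.png

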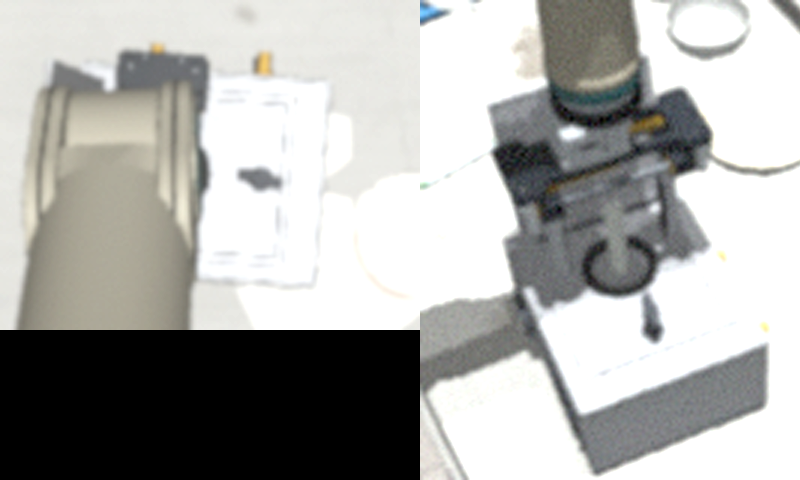

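The brush handle (scene crop about (615,215)) stands between the fingers, and the wing bar shows at (652,315). Closing the fingers now.

```bash
python3 -m handwheel '[-1,2,-2,0,0.6, 0,0,0,0,0, 0,0,0,0,0, 0,0,0,0,0, 0,0,0,0,0, 0,0,0,0,0, 0,0,0,0,0, 0,0,0,0,0, 0,0,0,0,0, 0,0,0,0,0]' 20
```

```text
t: 4.2
position: [0.5072, 0.1572, 0.1474]
orientation: [-2.317, -2.122, 0.0]
ft_force: [-0.2, 0.3, 0.8]
finger_gap: 0.0174
grip_force: 0.0
```

```bash
python3 -m handwheel '[0,0,0,0,0, 0,0,0,0,0, 0,0,0,0,0, 0,0,0,0,0, 0,0,-10,0,0, 0,0,-10,0,0, 0,0,-10,0,0, 0,0,-9,0,0, 0,0,0,0,0, 0,0,0,0,0]'
```

```text
t: 5.2
position: [0.5073, 0.1573, 0.1868]
orientation: [2.317, 2.122, 0.001]
ft_force: [0.2, -0.8, -1.0]
finger_gap: 0.0158
grip_force: 20.0
```

```bash
python3 -m handwheel '[0,0,10,0,0, 0,0,10,0,0, 0,0,10,0,0, 0,0,8,0,0, 0,0,0,0,0, 0,0,0,0,0, 0,0,-10,0,0, 0,0,-10,0,0, 0,0,-10,0,0, 0,0,-9,0,0]'
python3 -m handwheel '[0,0,0,0,0, 0,0,0,0,0, 0,0,10,0,0, 0,0,10,0,0, 0,0,10,0,0, 0,0,8,0,0, 0,0,0,0,0, 0,0,0,0,0, 0,0,0,0,0, 0,0,0,0,0]'
python3 -c "
from h import *
a=grab('scene','pics/m3.png',170,120,110,110,5)"
```

```text
t: 6.2
position: [0.5076, 0.1573, 0.189]
orientation: [2.317, 2.121, 0.002]
ft_force: [0.3, 0.0, -0.6]
finger_gap: 0.0158
grip_force: 20.0
t: 7.2
position: [0.5076, 0.1573, 0.1498]
orientation: [2.317, 2.121, 0.001]
ft_force: [0.1, 0.3, -0.6]
finger_gap: 0.0157
grip_force: 20.0
```

View pics/m3.png

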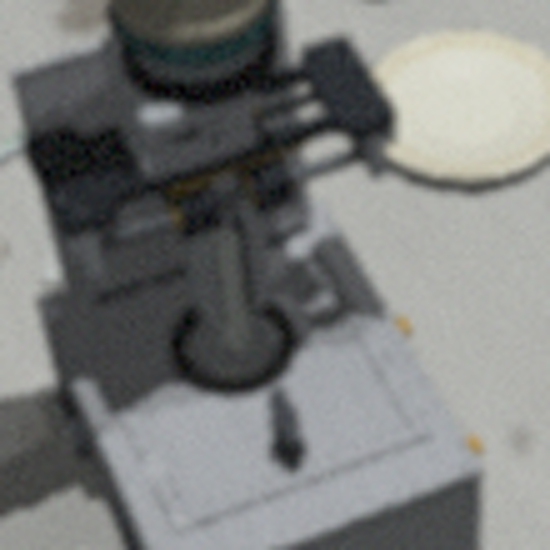

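The handle is between the pads and the head is down in the well, with grip gap 15.8 mm and grip force 20 N. Both strokes are done, so next I lift it out and carry it to the tub.

```bash
python3 -m handwheel '[0,0,-10,0,0, 0,0,-15,0,0, 0,0,-20,0,0, 0,0,-25,0,0, 0,0,-25,0,0, 0,0,-25,0,0, 0,0,-25,0,0, 0,0,-15,0,0, 0,0,0,0,0, 0,0,0,0,0]'
python3 -c "
from h import *
to(.557,-.2285,.30)"
```

```text
t: 8.25
position: [0.507, 0.1572, 0.3096]
orientation: [-2.317, -2.121, -0.001]
ft_force: [-0.7, 0.2, -0.4]
finger_gap: 0.0155
grip_force: 20.0
t 8.25 pos [0.507  0.1572 0.3096] F [-0.7  0.2 -0.4] gap 0.0155 grip 20.0
 toolx [0.088 0.996 0.   ] tooly deg -5.0 j7 -0.23
 shift mm [-379.8   83.8    9.5]
```

```bash
python3 -m handwheel '[-20,4,0,0,0, -40,9,0,0,0, -45,10,0,0,0, -45,10,0,0,0, -45,10,0,0,0, -45,10,0,0,0, -45,10,0,0,0, -40,9,0,0,0, -35,8,0,0,0, -20,4,0,0,0]'
python3 -m handwheel '[0,0,0,0,0, 0,0,10,0,0, 0,0,10,0,0, 0,0,10,0,0, 0,0,10,0,0, 0,0,10,0,0, 0,0,10,0,0, 0,0,0,0,0, 0,0,0,0,0, 0,0,0,0,0]'
python3 -c "
from h import *
to(.557,-.2285,.134)
a=grab('top','pics/x.png',320,170,110,90,4);b=grab('scene','pics/y.png',260,200,120,150,3)
A=cv2.imread('pics/x.png');B=cv2.imread('pics/y.png');o=np.zeros((450,800,3),np.uint8);o[:360,:440]=A;o[:,440:800]=B;cv2.imwrite('pics/m4.png',cv2.convertScaleAbs(o,alpha=1.7))"
```

```text
t: 9.25
position: [0.5562, -0.2324, 0.308]
orientation: [-2.321, -2.116, 0.004]
ft_force: [0.3, 0.1, -0.2]
finger_gap: 0.0159
grip_force: 20.0
t: 10.25
position: [0.5578, -0.229, 0.2499]
orientation: [2.316, 2.121, 0.001]
ft_force: [-0.6, -0.3, -0.0]
finger_gap: 0.0162
grip_force: 20.0
t 10.25 pos [ 0.5578 -0.229   0.2499] F [-0.6 -0.3 -0. ] gap 0.0162 grip 20.0
 toolx [ 0.088  0.996 -0.   ] tooly deg -5.1 j7 0.54
 shift mm [  0.5  -1.  115.9]
```

View pics/m4.png

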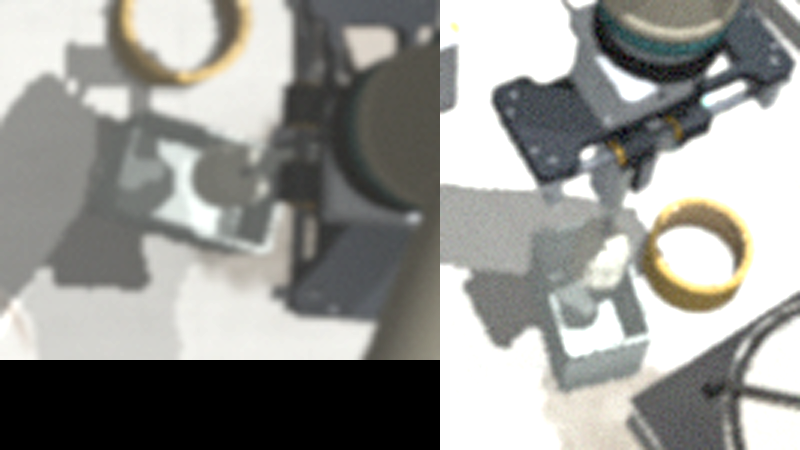

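```bash
python3 -c "
from h import *
print(proj('top',[[.558,-.229,.12],[.558,-.229,.178]]),proj('scene',[[.558,-.229,.12],[.558,-.229,.178]]))
print(plane('top',[[376.5,214.2]],.13),plane('scene',[[260+163/3,200+265/3]],.14))"
```

```text
[[374.63195197 214.20415063]
 [381.08547812 212.62175907]] [[311.50173213 290.13807782]
 [314.34933343 278.99749109]]
[[ 0.55729854 -0.23105017  0.13      ]] [[ 0.55895097 -0.23506837  0.14      ]]
```

The head (top crop (226,177)) hangs upright over the tub, within 2 to 3 mm of where it should be. Lowering it and letting go.

```bash
python3 -m handwheel '[0,0,10,0,0, 0,0,15,0,0, 0,0,20,0,0, 0,0,20,0,0, 0,0,20,0,0, 0,0,15,0,0, 0,0,10,0,0, 0,0,4,0,0, 0,0,0,0,0, 0,0,0,0,0]'
python3 -m handwheel '[0,0,0,0,0.2, 0,0,0,0,0.4, 0,0,0,0,0.5, 0,0,0,0,0.6, 0,0,0,0,0.6, 0,0,0,0,0.6, 0,0,0,0,0.6, 0,0,0,0,0.6, 0,0,0,0,0.6, 0,0,0,0,0.6]'
```

```text
t: 11.35
position: [0.5579, -0.229, 0.136]
orientation: [2.316, 2.121, 0.001]
ft_force: [1.0, 0.0, -0.8]
finger_gap: 0.0155
grip_force: 20.0
t: 12.35
position: [0.5574, -0.2287, 0.1354]
orientation: [-2.317, -2.121, 0.0]
ft_force: [0.3, -0.2, 0.2]
finger_gap: 0.0563
grip_force: 0.0
```

```bash
python3 -m handwheel '[0,0,0,0,1, 0,0,0,0,1, 0,0,-10,0,1, 0,0,-15,0,1, 0,0,-20,0,1, 0,0,-25,0,1, 0,0,-25,0,1, 0,0,-25,0,1, 0,0,-15,0,1, 0,0,0,0,1]'
python3 -c "
from h import *
to(.498,.0785,.27,-13)"
```

```text
t: 13.35
position: [0.5588, -0.2297, 0.2735]
orientation: [2.314, 2.118, 0.004]
ft_force: [0.2, 0.9, -0.7]
finger_gap: 0.0938
grip_force: 0.0
t 13.35 pos [ 0.5588 -0.2297  0.2735] F [ 0.2  0.9 -0.7] gap 0.0938 grip 0.0
 toolx [ 0.088  0.996 -0.001] tooly deg -5.0 j7 0.53
 shift mm [301.6 -87.7   2.6]
 turn 0.139
```

```bash
python3 -m handwheel '[-0,-0,-5,0,1, 15,-12,0,0,1, 20,-12,0,0,1, 20,-12,0,0,1, 20,-12,0,0,1, 20,-12,0,0,1, 20,-12,0,0,1, 20,-12,0,0.05,1, 15,-5,0,0.05,1, 0,0,0,0.04,1]'
python3 -c "
from h import *
a=grab('top','pics/x.png',180,190,110,80,5);b=grab('scene','pics/y.png',260,230,100,110,2.4);c=grab('scene','pics/z.png',185,130,90,110,2.4)
A=cv2.imread('pics/x.png');B=cv2.imread('pics/y.png');C=cv2.imread('pics/z.png');o=np.zeros((600,800,3),np.uint8);o[:400,:550]=A;o[:264,560:800]=B;o[270:534,560:776]=C;cv2.imwrite('pics/m5.png',cv2.convertScaleAbs(o,alpha=1.7))"
```

```text
t: 14.35
position: [0.4816, -0.0684, 0.2746]
orientation: [-2.456, -1.955, 0.001]
ft_force: [-1.3, -0.5, -0.3]
finger_gap: 0.0941
grip_force: 0.0
```

View pics/m5.png

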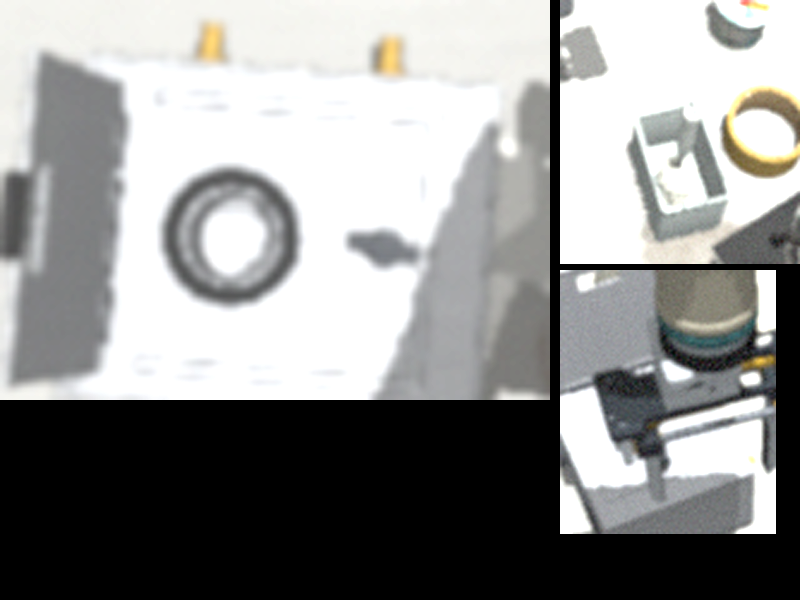

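The brush stands in the tub, let go and leaning a little. The well is empty and the wing runs from (347,240) to (418,255) in the top crop.

```bash
python3 -c "
from h import *
T=lambda L:np.array(L)/5+[180,190]
w=plane('top',T([[232,236]]),.124)[0];g=plane('top',T([[383,247.5]]),.147)[0];e=plane('top',T([[347,240],[418,255]]),.147)
d=(w-g)[:2];print(w,g,np.hypot(*d),d/np.hypot(*d));v=e[0]-e[1];print(np.degrees(np.arctan2(v[1],v[0])),np.linalg.norm(v))
b=plane('top',T([[125,70],[498,90]]),.115);print(b)
to(g[0],g[1],.21,-13)"
```

```text
[0.50488103 0.15775196 0.124     ] [0.49743957 0.07983971 0.147     ] 0.07826680829334857 [0.09507809 0.99546982]
77.1337054834145 0.03670672878778396
[[0.59290078 0.21360531 0.115     ]
 [0.57895818 0.01803954 0.115     ]]
t 14.50 pos [ 0.4823 -0.0711  0.275 ] F [-0.3 -0.4  0. ] gap 0.0939 grip 0.0
 toolx [ 0.225  0.974 -0.   ] tooly deg -13.0 j7 0.13
 shift mm [150.5 -19.1  64.9]
 turn 0.0
```

```bash
python3 -m handwheel '[15,-2,0,0,1, 20,-3,0,0,0.6, 25,-3,0,0,0.6, 25,-3,0,0,0.6, 25,-3,0,0,0.6, 25,-3,0,0,0.6, 15,-1.5,0,0,0.6, 0,0,20,0,0.6, 0,0,25,0,0.6, 0,0,20,0,0.6]'
python3 -c "
from h import *
to(.498,.079,.125,-13)"
```

```text
t: 15.5
position: [0.4984, 0.0783, 0.2093]
orientation: [2.46, 1.954, -0.002]
ft_force: [-0.6, 0.3, -0.2]
finger_gap: 0.0562
grip_force: 0.0
t 15.50 pos [0.4984 0.0783 0.2093] F [-0.6  0.3 -0.2] gap 0.0562 grip 0.0
 toolx [ 0.226  0.974 -0.001] tooly deg -13.1 j7 -0.12
 shift mm [ 0.7 -0.5 84.3]
 turn -0.001
```

```bash
python3 -m handwheel '[0,0,20,0,0.6, 0,0,25,0,0.6, 0,0,25,0,0.6, 0,0,14,0,0.6, 0,0,0,0,0.6, 0,0,0,0,0, 0,0,0,0,0, 0,0,0,0,0, 0,0,0,0,0, 0,0,0,0,0]' 15
python3 -m handwheel '[0,0,0,0,0, 0,0,0,0,0, 0,0,0,0,0, 0,0,0,0,0, 0,0,0,0,0, 0,0,0,0,0, 0,0,0,0,0, 0,0,0,0,0, 0,0,0,0,0, 0,0,0,0,0]'
```

```text
t: 16.5
position: [0.4989, 0.0791, 0.1269]
orientation: [2.459, 1.954, 0.001]
ft_force: [-0.2, -1.0, -0.2]
finger_gap: 0.0198
grip_force: 0.0
t: 17.5
position: [0.498, 0.0793, 0.1266]
orientation: [-2.459, -1.954, 0.001]
ft_force: [-3.5, 0.7, 5.6]
finger_gap: 0.0099
grip_force: 15.0
```

```bash
python3 -m handwheel '[0,0,0,0.13,0, 0,0,0,0.14,0, 0,0,0,0.145,0, 0,0,0,0.145,0, 0,0,0,0.145,0, 0,0,0,0.145,0, 0,0,0,0.145,0, 0,0,0,0.145,0, 0,0,0,0.145,0, 0,0,0,0.145,0]'
python3 -m handwheel '[0,0,0,0,0, 0,0,0,0,0, 0,0,0,0,0, 0,0,0,0,0.1, 0,0,0,0,0.3, 0,0,0,0,0.4, 0,0,0,0,0.4, 0,0,0,0,0.4, 0,0,0,0,0.4, 0,0,0,0,0.4]'
python3 -c "
from h import *
to(.498,.079,.125,-95.2)"
```

```text
t: 18.5
position: [0.4977, 0.0797, 0.1266]
orientation: [-3.137, 0.145, 0.003]
ft_force: [-4.5, 0.5, 5.6]
finger_gap: 0.0097
grip_force: 15.0
t: 19.5
position: [0.4987, 0.0789, 0.1264]
orientation: [3.138, -0.137, 0.0]
ft_force: [0.5, 0.7, -0.7]
finger_gap: 0.0377
grip_force: 0.0
t 19.50 pos [0.4987 0.0789 0.1264] F [ 0.5  0.7 -0.7] gap 0.0377 grip 0.0
 toolx [ 0.996 -0.087  0.   ] tooly deg -95.0 j7 -1.10
 shift mm [-0.8 -0.   1.4]
 turn 0.003
```

```bash
python3 -m handwheel '[0,0,-10,0,0.4, 0,0,-25,0,0.4, 0,0,-30,0,0.4, 0,0,-30,0,0, 0,0,-30,0,0, 0,0,-30,0,0, 0,0,-30,0,0, 0,0,-30,0,0, 0,0,-20,0,0, 0,0,0,0,0]'
python3 -c "
from h import *
to(.520,.310,.36,-95.2)
a=grab('top','pics/x.png',180,190,110,80,5);c=grab('scene','pics/z.png',165,110,110,130,2.2)
A=cv2.imread('pics/x.png');C=cv2.imread('pics/z.png');o=np.zeros((400,800,3),np.uint8);o[:400,:550]=A;o[:286,555:797]=C;cv2.imwrite('pics/m6.png',cv2.convertScaleAbs(o,alpha=1.7))"
```

```text
t: 20.5
position: [0.5001, 0.0782, 0.3644]
orientation: [-3.137, 0.137, -0.008]
ft_force: [0.2, -0.1, -0.9]
finger_gap: 0.0007
grip_force: 0.0
t 20.50 pos [0.5001 0.0782 0.3644] F [ 0.2 -0.1 -0.9] gap 0.0007 grip 0.0
 toolx [ 0.996 -0.087  0.005] tooly deg -95.0 j7 -1.39
 shift mm [  -0.5 -232.6    4.7]
 turn 0.003
```

View pics/m6.png

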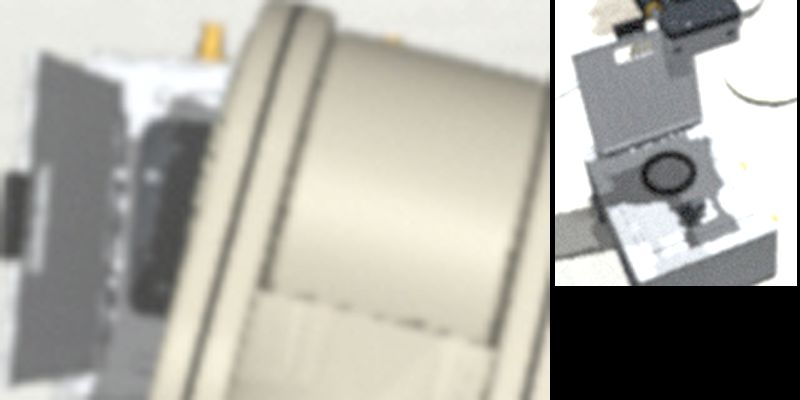

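The cover is still open, with its tab at (10,215) in the top crop, and the arm hides the wing. I'm going over the cover to behind it and will check the wing from there.

```bash
python3 -m handwheel '[0,-12,0,0,0, 0,-25,0,0,0, 0,-30,0,0,0, 0,-30,0,0,0, 0,-30,0,0,0, 0,-30,0,0,0, 0,-30,0,0,0, 0,-30,0,0,0, 0,-16,0,0,0, 0,0,0,0,0]'
python3 -c "
from h import *
to(.520,.310,.24,-95.2)
a=grab('top','pics/x.png',150,180,150,100,4);c=grab('scene','pics/z.png',195,150,60,80,3)
A=cv2.imread('pics/x.png');C=cv2.imread('pics/z.png');o=np.zeros((400,800,3),np.uint8);o[:400,:600]=A;o[:240,605:785]=C;cv2.imwrite('pics/m7.png',cv2.convertScaleAbs(o,alpha=1.7))"
```

```text
t: 21.6
position: [0.5181, 0.3138, 0.3596]
orientation: [3.137, -0.13, -0.003]
ft_force: [0.6, -0.7, -0.1]
finger_gap: 0.0004
grip_force: 0.0
t 21.60 pos [0.5181 0.3138 0.3596] F [ 0.6 -0.7 -0.1] gap 0.0004 grip 0.0
 toolx [ 0.997 -0.083 -0.002] tooly deg -94.7 j7 -1.74
 shift mm [  2.5   3.5 119.6]
 turn 0.008
```

View pics/m7.png

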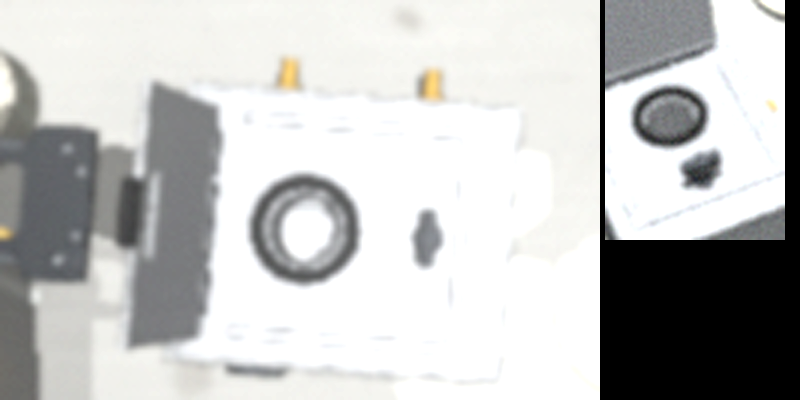

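The wing now runs (429,210) to (425,266), parallel to the unit's right edge, so it is in line with the slot. Descending behind the cover.

```bash
python3 -m handwheel '[2,2,10,0,0, 0,0,15,0,0, 0,0,20,0,0, 0,0,20,0,0, 0,0,20,0,0, 0,0,20,0,0, 0,0,12,0,0, 0,0,0,0,0, 0,0,0,0,0, 0,0,0,0,0]'
python3 -c "
from h import *
for th in np.radians([100,90,75,60,45,30,20,10,5,0]):
    r=.105 if th<1.2 else .115
    u=np.array([.5045,.1575])+.063*np.array([.088,.996])
    # outer-face point: along cover, plus ~3mm normal
    s=-r*np.cos(th); P=u+s*np.array([.088,.996]); print(np.degrees(th).round(),P.round(4),(.121+r*np.sin(th)).round(4))
to(.518,.26,.24,-95.2)"
```

```text
t: 22.7
position: [0.5216, 0.3087, 0.2456]
orientation: [-3.138, 0.138, -0.003]
ft_force: [0.0, 0.8, 0.3]
finger_gap: 0.0005
grip_force: 0.0
100.0 [0.5118 0.2401] 0.2343
90.0 [0.51   0.2202] 0.236
75.0 [0.5074 0.1906] 0.2321
60.0 [0.5054 0.168 ] 0.2119
45.0 [0.5035 0.1463] 0.1952
30.0 [0.502  0.1297] 0.1735
20.0 [0.5014 0.122 ] 0.1569
10.0 [0.5009 0.1173] 0.1392
5.0 [0.5008 0.1161] 0.1302
0.0 [0.5008 0.1157] 0.121
t 22.70 pos [0.5216 0.3087 0.2456] F [0.  0.8 0.3] gap 0.0005 grip 0.0
 toolx [ 0.996 -0.088  0.002] tooly deg -95.0 j7 -1.64
 shift mm [ 0.7 48.8  5.5]
 turn 0.003
```

```bash
python3 -m handwheel '[0,8,0,0,0, 0,10,0,0,0, 0,10,0,0,0, 0,10,0,0,0, 0,10,0,0,0, 0,12,0,0,0, 0,12,0,0,0, 0,10,2,0,0, 0,10,2,0,0, 0,10,4,0,0]'
python3 -m handwheel '[0,10,5,0,0, 0,9,6,0,0, 0,9,5,0,0, 0,8,7,0,0, 0,7,7,0,0, 0,7,7,0,0, 0,0,0,0,0, 0,0,0,0,0, 0,0,0,0,0, 0,0,0,0,0]'
python3 -c "
from h import *
s=arm.read_state();p=s['position'];u=np.array([.5045,.1575])+.063*np.array([.088,.996]);print('s',-(p[:2]-u)@np.array([.088,.996]))
b=grab('top','pics/x.png',150,180,150,100,3);c=grab('scene','pics/z.png',165,110,110,130,3)
A=cv2.imread('pics/x.png');C=cv2.imread('pics/z.png');o=np.zeros((400,790,3),np.uint8);o[:300,:450]=A;o[:390,455:785]=C;cv2.imwrite('pics/m8.png',cv2.convertScaleAbs(o,alpha=1.7))"
```

```text
t: 23.7
position: [0.512, 0.2067, 0.2364]
orientation: [-3.138, 0.137, -0.001]
ft_force: [0.0, 2.1, 2.6]
finger_gap: 0.0005
grip_force: 0.9
t: 24.7
position: [0.5077, 0.1579, 0.1996]
orientation: [-3.139, 0.136, -0.0]
ft_force: [-0.9, 0.5, -0.3]
finger_gap: 0.0003
grip_force: 0.0
s 0.06229139772096747
```

View pics/m8.png

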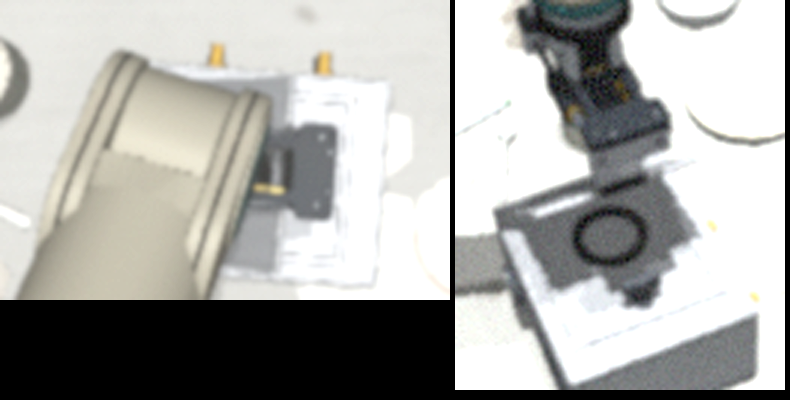

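Scene view: the cover is edge-on along (500,210) to (690,165), so about 50° open and following the fingers. Carrying on along the arc.

```bash
python3 -m handwheel '[0,7,6,0,0, 0,6,7,0,0, 0,6,7,0,0, 0,5,8,0,0, 0,4,8,0,0, 0,3,8,0,0, 0,3,8,0,0, 0,2,7,0,0, 0,0,0,0,0, 0,0,0,0,0]'
python3 -c "
from h import *
s=arm.read_state();p=s['position'];u=np.array([.5045,.1575])+.063*np.array([.088,.996]);print('s',-(p[:2]-u)@np.array([.088,.996]),s['ft_force'])
b=grab('top','pics/x.png',150,180,150,100,3);c=grab('scene','pics/z.png',165,110,110,130,3)
A=cv2.imread('pics/x.png');C=cv2.imread('pics/z.png');o=np.zeros((400,790,3),np.uint8);o[:300,:450]=A;o[:390,455:785]=C;cv2.imwrite('pics/m9.png',cv2.convertScaleAbs(o,alpha=1.7))"
```

```text
t: 25.8
position: [0.5044, 0.1215, 0.1403]
orientation: [3.138, -0.137, -0.0]
ft_force: [-0.0, -1.5, 0.7]
finger_gap: 0.0004
grip_force: 0.0
s 0.09888910589326803 [-0.03282468 -1.45305007  0.70942037]
```

View pics/m9.png

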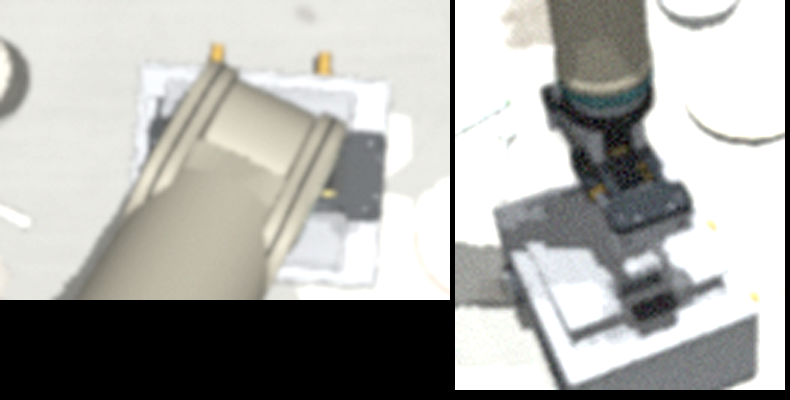

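The cover lies nearly flat under the fingers, with its slot and tab at about (650,265) to (650,305). Pressing down now in small steps.

```bash
python3 -m handwheel '[0,2,4,0,0, 0,1,3,0,0, 0,1,3,0,0, 0,0,2,0,0, 0,0,2,0,0, 0,0,1,0,0, 0,0,1,0,0, 0,0,0,0,0, 0,0,0,0,0, 0,0,0,0,0]'
```

```text
t: 26.9
position: [0.5041, 0.1174, 0.1247]
orientation: [3.139, -0.137, 0.0]
ft_force: [-1.3, -0.3, 6.0]
finger_gap: 0.0004
grip_force: 2.6
```

```bash
python3 -m handwheel '[0,0,1,0,0, 0,0,1,0,0, 0,0,1,0,0, 0,0,0,0,0, 0,0,0,0,0, 0,0,0,0,0, 0,0,0,0,0, 0,0,0,0,0, 0,0,0,0,0, 0,0,0,0,0]'
python3 -m handwheel '[0,0,1,0,0, 0,0,1,0,0, 0,0,1,0,0, 0,0,0,0,0, 0,0,0,0,0, 0,0,0,0,0, 0,0,0,0,0, 0,0,0,0,0, 0,0,0,0,0, 0,0,0,0,0]'
```

```text
t: 27.9
position: [0.5042, 0.1174, 0.1231]
orientation: [-3.137, 0.138, -0.001]
ft_force: [-4.9, 0.1, 18.6]
finger_gap: 0.0006
grip_force: 9.8
t: 28.9
position: [0.5043, 0.1174, 0.1228]
orientation: [-3.134, 0.138, -0.002]
ft_force: [-11.6, 0.2, 46.0]
finger_gap: 0.0008
grip_force: 22.9
```

```bash
python3 -m handwheel '[0,0,-1,0,0, 0,0,-0.8,0,0, 0,0,0,0,0, 0,0,0,0,0, 0,0,0,0,0, 0,0,0,0,0, 0,0,0,0,0, 0,0,0,0,0, 0,0,0,0,0, 0,0,0,0,0]'
python3 -c "
from h import *
c=grab('scene','pics/z.png',165,110,110,130,3);d=grab('scene','pics/y.png',270,230,100,110,3)
A=cv2.imread('pics/y.png');C=cv2.imread('pics/z.png');o=np.zeros((400,640,3),np.uint8);o[:330,:300]=A;o[:390,305:635]=C;cv2.imwrite('pics/m10.png',cv2.convertScaleAbs(o,alpha=1.7))"
```

```text
t: 29.9
position: [0.5042, 0.1174, 0.123]
orientation: [-3.136, 0.138, -0.001]
ft_force: [-7.6, 0.3, 30.7]
finger_gap: 0.0003
grip_force: 15.1
```

View pics/m10.png

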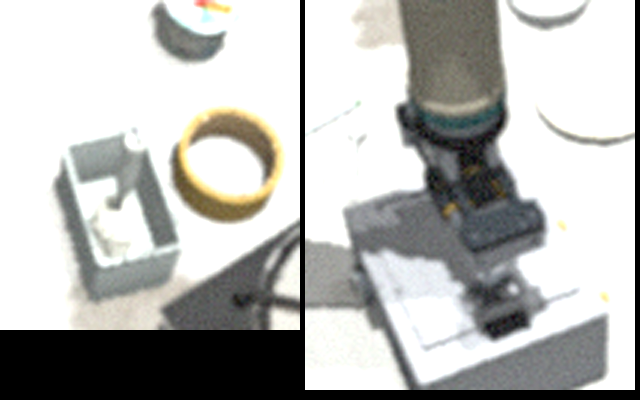

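The cover is flat on its seat with the wing up through the slot (about (500,290)) and the arm pressing with about 30 N. The brush stands in the tub, and the tape roll and yoghurt pot are where they were. Handing in.

```bash
python3 -c "
from plant import arm
print(arm.sign_off())"
```

```text
the job is handed in; nothing more can be done
None
```

I handed the job in with every step carried out: well scrubbed with two strokes, brush standing let go in the tub, wing in line, and the cover pressed home with about 30 N still on it; the judge's result was not shown.

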